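# Check the shaker's stop button and re-arm it

## Robot

A 6-joint arm with a two-finger parallel gripper is mounted at the origin on the work surface. World frame = base frame: x ahead of the robot, y to its left, z up, the work surface at z = 0. Lengths are in m, angles in rad, forces in N, time in s.
With the tool pointing down it reaches from about 0.375 to 0.9 m from the base axis. Payload 3.1 kg.
Tool frame: the origin (TCP) lies at the very end of the fingers, on their centre line; the grasp point (between the pads) lies 19 mm behind it; z points along the fingers, y is the direction in which the jaws open and shut (so a half turn about z gives the same grasp; the last joint's range is limited). The gripper opens to 87 mm and grips with 3 to 60 N. Pads are 19 mm wide; open, the fingers measure 117 mm over their backs; the gripper's body (75 mm by 190 mm) begins 51 mm behind the grasp point.
Start: joints at [1.137, 0.527, 1.433, -0, 1.181, -0.178], TCP at [0.158, 0.605, 0.223] pointing down, gripper open.
Joint ranges: [-3.08, 3.08], [-0.75, 2.2], [0.22, 2.44], [-1.43, 4.57], [0, 2.65], [-2.85, 2.85]. Speed limits (rad/s): [2.79, 2.79, 3.14, 3.14, 3.14, 3.14].

## Interface

Orientations are given as a unit quaternion [x, y, z, w].
In Python, from rig import robot gives the robot as it stands. The module is installed in compiled form; this text tells all that it offers.
- The arm moves only by the tool carry_out, never from a script. Its argument "series" is a list of rows, each a list of 7 numbers: the shift along the tool's x, y, z in mm, then the turn, a rotation vector about the tool's x, y, z in degrees, then the gripper command: -1 is shut, 1 is fully open, values between are in proportion. In form: [[tx, ty, tz, rx, ry, rz, claw], ...]. A call has 1 to 8 rows; each row is the pose to reach, as a shift and turn from the pose measured when the call began, along the tool's axes at that moment; what a row does not reach only later rows make up. A row lasts 1/8 s, in which the tool goes at most 62.5 mm and 10.7 degrees, less where a joint would pass 70% of its speed; a pose out of reach is approached as far as the arm can. A call with a gripper value outside its range is refused whole. The fingers move at their own pace and stop on an object; "force" is the grip in N (left out, the last holds). Time passes only in rows, so rows that repeat a pose let the fingers close. It gives the time, the measured TCP pose, the force and the opening at its end, in the units of the state.
- robot.get_obs(): the state, without advancing time (a new reading comes with each control period).
- robot.camera(name): name is "side" or "top"; returns a dict with "pixels" (420x560x3 uint8, red, green, blue), "fx", "fy", "cx", "cy" (pixels), "k1" (the pictures are not rectified: a ray, as slopes to the right and down, at radius r is drawn at 1 + k1 r^2 times it, then the intrinsics apply), "position" and "attitude" of the camera in the world. Camera axes: x right, y down, z forward; pixel columns grow to the right and rows downward; lengths in m; the calibration is good to about 2 mm. A picture is of the moment at which its call begins. There is no depth.
- robot.hand_in(): hands the job in, once; it reports no verdict.
The state is a dict: "time": time; "q": joint angles; "joint_velocities": joint speeds; "joint_torque": joint torques, N m; "position": TCP position; "tool_rot": TCP orientation; "ft_force": force on the tool from outside, world axes, zero at the start; "moment": the same for the moment, N m; "grip_width": finger opening in m.
Only numpy, scipy, OpenCV 4.12 (cv2) and the standard library are available. Lean on these libraries where they do the work, as an engineer would, in place of code of your own. Each camera call takes 0.05 s, during which the arm holds its last target.

## Task

Do the stop-button check on the console, using only the fingertips and only pushing: press the mushroom stop button in until it latches, twist its head clockwise (seen from above) until the latch lets go and it springs back up, then press the flat round reset button all the way in and let it come back. Do not grip, pull up or force the mushroom head, do not press the square button, and leave the vials, cups, rack and mouse standing where they are.

Things in the scene. Friction and masses are not known exactly. Their poses are not given: they have to be found in the camera images.
- console: low white control console with an aluminium top plate, 180 (x) x 340 (y) x 60 mm high, fixed to the bench; origin at the centre of its underside. On its top, in a row along its y about 100 mm apart and in any order, are three controls: the mushroom stop, the round reset button and the square button. Its place and yaw vary
- stop_base: steel collar of the mushroom stop, 52 mm across, 14 mm high; origin under its centre, on the console's top. Its dark grey head is a disc 60 mm across, 22 to 32 mm above this origin when up, crossed through the middle by an upright rib 52 mm long, 10 mm wide, rising 20 mm above the disc's flat top. The head bears at most 38 N of fingertip force in all (a grip is more)
- stop_top (a point): centre of the top face of the rib on the mushroom head, 52 mm above the console's top when the head is up; x runs along the rib (both ends alike), y across it, z up. It sinks, rises and turns with the head
- stop_press (a joint): how far the mushroom head is pressed in, m: 0 up, 0.006 latched, against a hard stop. It starts to move at about 9 N and gives way more easily after that; past 3.5 mm it snaps down and stays latched by itself. It can be pressed anywhere along the rib's top
- stop_twist (a joint): clockwise turn of the head seen from above, rad: 0 at rest, end stop 0.8, none counter-clockwise. Once latched, the turn lifts the head on a cam and the latch lets go near 0.45: the head springs up the rest of its 6 mm by itself, at the latest when no longer touched; turn to about 0.7 to be sure. Needs about 0.09 N m: 5 N sideways near a rib end. Left alone it turns back to 0
- reset_button_top (a point): centre of the top of the flat round reset button, a dark grey disc 26 mm in diameter in a steel collar 42 mm in diameter and 12 mm high; the button's top is 22 mm above the console's top when up; z up
- reset_button (a joint): travel of the reset button, m: 0 up, 0.006 fully in; it takes 5 N to bottom out, and it springs back when left
- jog_button_top (a point): centre of the top of the square button (dark grey, 26 mm square, in a 42 mm square steel collar), 22 mm above the console's top; not to be pressed
- jog_button (a joint): travel of the square button, m: 0 up, 0.006 fully in
- vial_1: small capped amber vial standing loose on the console behind the controls, 20 mm diameter, 40 mm tall; origin at the centre of its underside
- vial_2: the other capped amber vial, same size and also loose on the console; origin at the centre of its underside
- cup_1: capped clear sample cup, white lid, 48 mm diameter, 55 mm tall, loose on the bench in front of the console; origin at the centre of its underside
- cup_2: sample cup like cup_1
- cup_3: sample cup like cup_1
- rack: clear cuvette rack with its cuvettes, 150 (along x of the console) x 75 x 48 mm, loose on the bench left of the console; origin at the centre of its underside
- mouse: grey computer mouse, about 80 x 60 x 31 mm, loose on the bench right of the console; origin on its underside

How it is judged:
By the outcome, as a careful person would: the job done as asked, in the order asked, and still so for the second after the job is handed in, with the robot touching nothing.
It also fails if it takes over 51 s, if anything falls off the work surface, if the arm or the gripper's body presses on something with over 40 N, if the wrist force passes 120 N, or if a joint passes its speed limit or range.

## Working session

There is one attempt and no reset: what is moved stays moved. The work goes in short steps, Python scripts to look and compute and a tool call to move; the robot and the scene stay as the last step left them, time stands still between calls to the robot, and variables do not carry over. Pictures are saved under pics/ and viewed, and the job is handed in when it is done.

Besides the shell and the picture viewer there is one more tool, called after ">>>" by a JSON object that holds its "method" and its "body", one argument or row to a line. carry_out: Moves the arm, as the interface text tells. Its arguments: {"type":"object","properties":{"series":{"type":"array"},"force":{"type":"number"}},"required":["series"]}

```bash
mkdir -p pics; python3 - <<'E'
from rig import robot
import cv2
for n in("top","side"):
    c=robot.camera(n); cv2.imwrite(f"pics/{n}0.png",c["pixels"][:,:,::-1])
    print({k:v for k,v in c.items() if k!="pixels"})
print(robot.get_obs())
E
```

```text
{'fx': 396.67194289047006, 'fy': 396.67194289047006, 'cx': 280.31710320913294, 'cy': 209.6455998771725, 'k1': -0.09975407582533721, 'position': array([0.39660321, 0.03262452, 0.87169282]), 'attitude': array([-0.70312264,  0.70735794, -0.04787644,  0.05450823])}
{'fx': 446.6581297347112, 'fy': 446.6581297347112, 'cx': 278.68094409571245, 'cy': 215.64310848083912, 'k1': -0.1131922171113111, 'position': array([ 0.21857545, -0.60314204,  0.51858157]), 'attitude': array([ 0.83923588, -0.1999761 ,  0.10722254, -0.49416193])}
{'time': 0.1, 'q': array([ 1.13649829e+00,  5.28383346e-01,  1.43375570e+00, -2.86045356e-05,
        1.18139354e+00, -1.78488461e-01]), 'joint_velocities': array([ 0.00197126, -0.00350738, -0.00402675, -0.00024829, -0.00214041,
        0.00289408]), 'joint_torque': array([-1.17559316e-04, -4.40987742e+01, -1.77148980e+01,  6.34862389e-02,
        5.33889933e-02, -6.15782574e-05]), 'position': array([0.1578378 , 0.6040704 , 0.22166913]), 'tool_rot': array([ 1.27550871e-01,  9.91831555e-01, -9.28781747e-04, -2.79952636e-04]), 'ft_force': array([-0.15335298, -0.03609058,  0.51951764]), 'moment': array([-0.00609257, -0.03054042,  0.00638897]), 'grip_width': 0.08699605020029104}
```

View pics/top0.png

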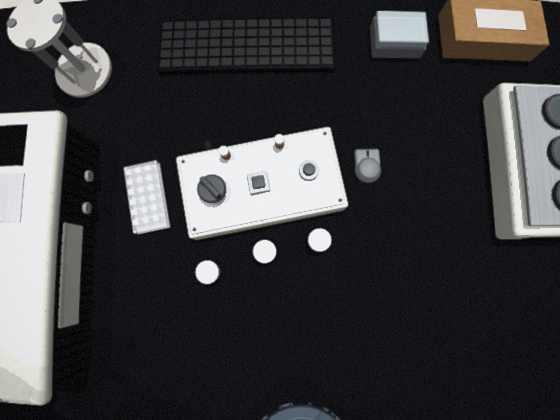

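View pics/side0.png

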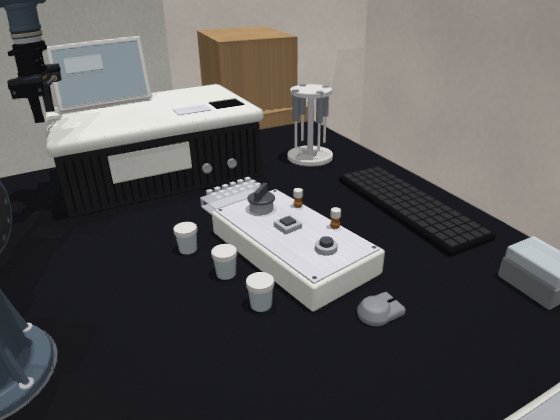

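The top view shows the stop at about (211,188), the square at (258,182), the reset at (309,170), the vials at (225,152) and (279,141), the cups in front, the rack on the left and the mouse on the right. Next I measure these.

```bash
cat > h.py <<'E'
import numpy as np, cv2
from scipy.spatial.transform import Rotation as R
def K(c): return np.array([[c["fx"],0,c["cx"]],[0,c["fy"],c["cy"]],[0,0,1.]])
def ray(c,uv):
    # distort x*(1+k1 r^2) == OpenCV model
    p=cv2.undistortPoints(np.array(uv,float).reshape(-1,1,2),K(c),np.array([c["k1"],0,0,0]))[:,0]
    d=np.c_[p,np.ones(len(p))]
    return R.from_quat(c["attitude"]).apply(d)
def onplane(c,uv,z):
    d=ray(c,uv); t=(z-c["position"][2])/d[:,2]
    return c["position"]+d*t[:,None]
def proj(c,P):
    Rm=R.from_quat(c["attitude"]).inv(); P=np.array(P,float).reshape(-1,3)
    q=Rm.apply(P-c["position"])
    return cv2.projectPoints(q.reshape(-1,1,3),np.zeros(3),np.zeros(3),K(c),np.array([c["k1"],0,0,0]))[0][:,0]
E
python3 - <<'E'
from rig import robot
from h import *
c=robot.camera("top"); im=c["pixels"][:,:,::-1].copy()
s=robot.camera("side"); si=s["pixels"][:,:,::-1].copy()
np.savez("c0.npz",top=im,side=si)
cv2.imwrite("pics/topz.png",cv2.resize(im[120:245,170:355],None,fx=4.3,fy=4.3,interpolation=cv2.INTER_CUBIC))
cv2.imwrite("pics/sidez.png",cv2.resize(si[170:300,200:390],None,fx=4.2,fy=4.2,interpolation=cv2.INTER_CUBIC))
g=cv2.cvtColor(im,cv2.COLOR_BGR2GRAY)
# console outline
m=(g>120).astype(np.uint8)
m=cv2.morphologyEx(m,cv2.MORPH_CLOSE,np.ones((3,3)))
cs,_=cv2.findContours(m,cv2.RETR_EXTERNAL,cv2.CHAIN_APPROX_NONE)
for k in cs:
    a=cv2.contourArea(k)
    if a>200:
        x,y,w,h=cv2.boundingRect(k)
        M=cv2.moments(k);print("bright",a,(x,y,w,h),M["m10"]/M["m00"],M["m01"]/M["m00"])
        if 10000<a<20000 and x>150 and x<250:
            P=onplane(c,k[:,0],0.06); r=cv2.minAreaRect((P[:,:2]*1000).astype(np.float32)); print("console",r)
mask=(g<75).astype(np.uint8)
for nm,(x0,y0,x1,y1),z in (("stop",(192,168,232,210),.092),("jog",(247,172,270,194),.082),("reset",(298,159,320,181),.082)):
    sub=mask[y0:y1,x0:x1]
    cs,_=cv2.findContours(sub,cv2.RETR_EXTERNAL,cv2.CHAIN_APPROX_NONE)
    k=max(cs,key=cv2.contourArea)+[x0,y0]
    P=onplane(c,k[:,0],z)[:,:2]
    print(nm,cv2.contourArea(k),"minrect mm",cv2.minAreaRect((P*1000).astype(np.float32)),cv2.minEnclosingCircle((P*1000).astype(np.float32)))
E
```

```text
bright 407.0 (195, 260, 24, 24) 206.74201474201473 271.64619164619165
bright 398.0 (253, 240, 23, 23) 264.0778894472362 250.99748743718592
bright 398.0 (308, 228, 24, 24) 319.2675879396985 239.45979899497488
bright 2384.5 (124, 160, 46, 74) 146.11763472426085 197.07863283707277
bright 474.5 (356, 150, 24, 27) 368.1313663505444 162.23955040393395
bright 13127.5 (176, 127, 172, 111) 260.4583380943312 182.0393956706659
console ((577.8579711914062, 81.64311981201172), (183.52603149414062, 336.7966613769531), 11.154565811157227)
bright 14433.0 (0, 110, 65, 295) 28.03008152613224 256.8522714150442
bright 6955.5 (498, 83, 62, 154) 529.1491385713942 158.7766276088467
bright 1468.5 (55, 43, 55, 53) 86.8106911814777 69.71092951991828
bright 1439.0 (377, 11, 52, 32) 402.0919620106555 26.471855455177206
bright 3686.0 (452, 0, 108, 44) 499.6751672996925 20.676523783686015
bright 2245.5 (0, 0, 82, 49) 32.960810509908704 21.137385882876863
stop 84.5 minrect mm ((551.0895385742188, 176.6658477783203), (49.964839935302734, 51.24843978881836), 7.956286907196045) ((553.3009033203125, 178.29888916015625), 28.75339126586914)
jog 0.0 minrect mm ((558.6555786132812, 82.7987289428711), (4.067205429077148, 6.000511348247528e-05), 89.54601287841797) ((558.6555786132812, 82.79873657226562), 2.0337026119232178)
reset 1.0 minrect mm ((586.7161254882812, -16.536972045898438), (16.82632064819336, 5.084593772888184), 75.21073150634766) ((589.1741943359375, -17.185924530029297), 8.413260459899902)
```

View pics/topz.png

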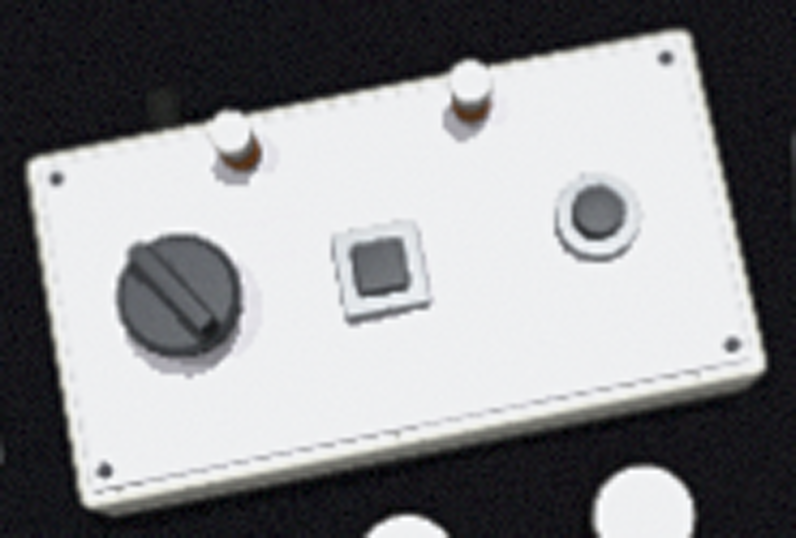

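View pics/sidez.png

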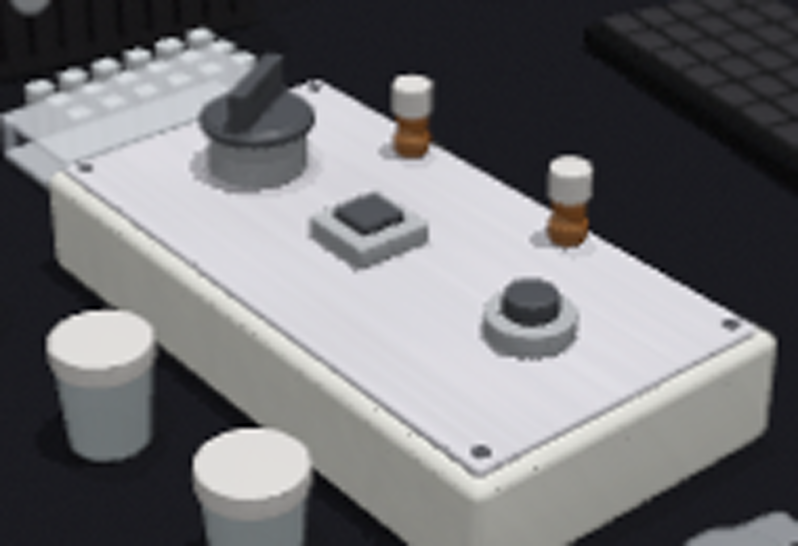

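The zoomed top view gives the head disc centre near (180,295), a rib running from about (137,250) at upper left to (212,328) at lower right, the reset at (600,211) and the square at (381,266). I measure each with better thresholds and cross-check across both views.

```bash
python3 - <<'E'
from rig import robot
from h import *
c=robot.camera("top"); s=robot.camera("side")
def blob(cam,box,th):
    g=cv2.cvtColor(cam["pixels"],cv2.COLOR_RGB2GRAY); x0,y0,x1,y1=box
    cs,_=cv2.findContours((g[y0:y1,x0:x1]<th).astype(np.uint8),cv2.RETR_EXTERNAL,cv2.CHAIN_APPROX_NONE)
    return (max(cs,key=cv2.contourArea)+[x0,y0])[:,0]
def tri(p,q):
    d1=ray(c,[p])[0];d2=ray(s,[q])[0];d1/=np.linalg.norm(d1);d2/=np.linalg.norm(d2)
    A=np.c_[d1,-d2];t=np.linalg.lstsq(A,s["position"]-c["position"],rcond=None)[0]
    a=c["position"]+t[0]*d1;b=s["position"]+t[1]*d2
    return (a+b)/2,np.linalg.norm(a-b)
for th in(100,120,140):
  for nm,box,z in (("stop",(194,170,230,207),.092),("jog",(248,172,270,194),.082),("reset",(298,159,320,181),.082)):
    k=blob(c,box,th); P=(onplane(c,k,z)[:,:2]*1000).astype(np.float32)
    print(th,nm,cv2.minAreaRect(P),cv2.minEnclosingCircle(P))
# plate screws: top crop coords /4.3 -> px
T=np.array([[56,178],[666,57],[733,345],[105,471]])/4.3+[170,120]
S=np.array([[316,88],[731,324],[481,452],[85,168]])/4.2+[200,170]
for a,b in zip(T,S): print("screw",tri(a,b))
print("reset", tri(np.array([600,210])/4.3+[170,120], np.array([531,296])/4.2+[200,170]))
# rib contrasts
g=cv2.cvtColor(c["pixels"],cv2.COLOR_RGB2GRAY); print(g[172:206,196:228])
im=c["pixels"][165:210,188:235,::-1].astype(float); im=np.clip(im*2,0,255).astype(np.uint8)
cv2.imwrite("pics/ribz.png",cv2.resize(im,None,fx=12,fy=12,interpolation=cv2.INTER_CUBIC))
im=s["pixels"][175:220,240:285,::-1].astype(float); im=np.clip(im*2,0,255).astype(np.uint8)
cv2.imwrite("pics/ribs.png",cv2.resize(im,None,fx=12,fy=12,interpolation=cv2.INTER_CUBIC))
E
```

```text
100 stop ((554.4656372070312, 178.01963806152344), (55.75471115112305, 54.85555648803711), 0.9307330250740051) ((555.5008544921875, 177.051025390625), 30.815692901611328)
100 jog ((568.5040893554688, 85.59577941894531), (22.91965675354004, 22.301626205444336), 11.399643898010254) ((569.0695190429688, 84.89448547363281), 14.872589111328125)
100 reset ((593.9747924804688, -15.907724380493164), (23.072586059570312, 18.54603385925293), 19.072895050048828) ((594.440673828125, -18.307279586791992), 11.987144470214844)
120 stop ((554.5285034179688, 178.89303588867188), (57.063743591308594, 55.40763473510742), 89.56484985351562) ((554.7918701171875, 178.73434448242188), 31.60033416748047)
120 jog ((569.0072021484375, 85.26549530029297), (25.33208656311035, 23.95026969909668), 11.096433639526367) ((569.9675903320312, 85.0140151977539), 15.494269371032715)
120 reset ((594.4410400390625, -18.321231842041016), (22.584556579589844, 23.111032485961914), 89.6313705444336) ((594.4409790039062, -18.312314987182617), 12.685446739196777)
140 stop ((552.5023193359375, 178.92105102539062), (57.1807594299
[... 379 characters left out ...]
6875) ((595.254638671875, -18.033782958984375), 13.321110725402832)
screw (array([0.619838  , 0.24691048, 0.05872645]), np.float64(0.0014733980296978005))
screw (array([ 0.67852489, -0.05571595,  0.05958494]), np.float64(0.002073419639789259))
screw (array([ 0.5331498 , -0.08475228,  0.05973549]), np.float64(0.001918204419872253))
screw (array([0.4737864 , 0.21826273, 0.05913141]), np.float64(0.0021289869904941444))
reset (array([ 0.59546242, -0.02018866,  0.07915125]), np.float64(0.002200712463882536))
[[239 239 240 ... 239 238 238]
 [239 240 240 ... 239 239 239]
 [239 240 239 ... 240 239 239]
 ...
 [239 240 239 ... 238 239 239]
 [239 239 240 ... 239 240 239]
 [239 240 239 ... 240 238 239]]
```

View pics/ribz.png

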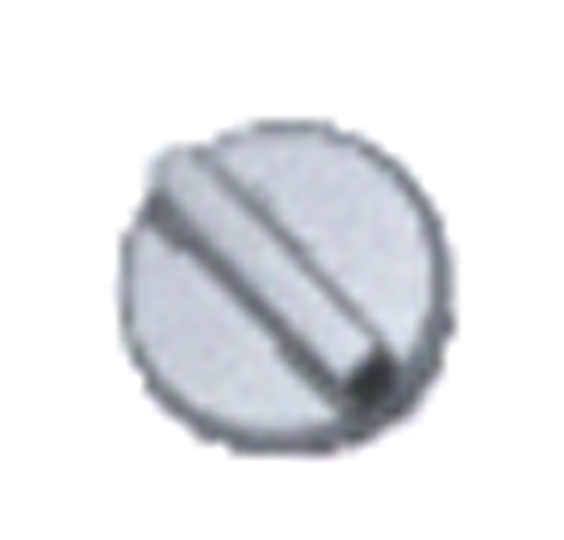

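View pics/ribs.png

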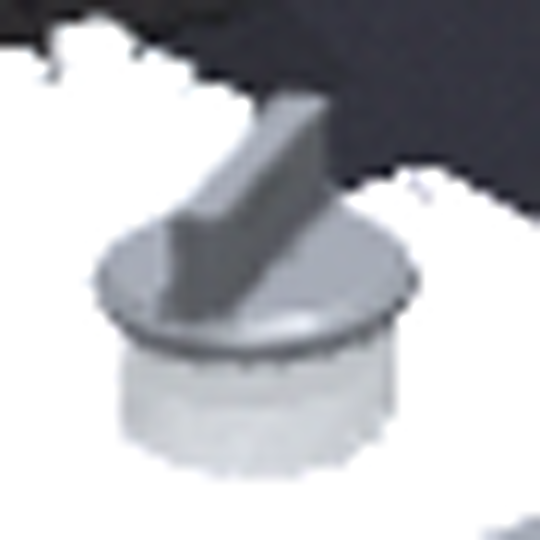

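Rib top corners in the 12x top crop are about (163,180), (205,148), (378,350) and (340,385). In the side crop they are about (275,95), (327,100), (222,215) and (172,208).

```bash
python3 - <<'E'
from rig import robot
from h import *
c=robot.camera("top"); s=robot.camera("side")
o=-0.5+0.5/12
T=np.array([[163,180],[205,148],[378,350],[340,385]])/12+[188,165]+o
S=np.array([[275,95],[327,100],[222,215],[172,208]])/12+[240,175]+o
for cam,X in((c,T),(s,S)):
    P=onplane(cam,X,.112)*1000; far=(P[0]+P[1])/2; near=(P[2]+P[3])/2
    d=far-near
    print(P[:,:2].round(1),"ctr",P.mean(0)[:2],"len",np.linalg.norm(d),"wid",np.linalg.norm(P[0]-P[1]),np.linalg.norm(P[2]-P[3]),"yaw",np.degrees(np.arctan2(d[1],d[0])))
k=lambda cam,x0,y0,x1,y1:None
# disc centre from top, ellipse fit
D=np.array([[120,285],[300,122],[443,285],[285,450]])/12+[188,165]+o
print(onplane(c,D,.092)[:,:2]*1000)
# others
for n,uv,z in(("v1",np.array([233,131])/4.3+[170,120],.1),("v2",np.array([470,79])/4.3+[170,120],.1),("c1",[206.7,271.6],.055),("c2",[264,251],.055),("c3",[319.3,239.5],.055)): print(n,onplane(c,[uv],z)[0])
E
```

```text
[[568.5 195.2]
 [573.8 188.4]
 [539.8 159.1]
 [534.1 165.2]] ctr [554.03281751 176.97107038] len 45.258782031598685 wid 8.646133175510773 8.39248378013028 yaw 40.87335638289014
[[566.5 198.9]
 [573.8 192.6]
 [538.4 158.9]
 [531.9 165.5]] ctr [552.66305206 178.99289355] len 48.4900814069745 wid 9.715678881050433 9.250111277009918 yaw 43.74484436372587
[[555.04497408 206.29647626]
 [582.78294258 176.41825788]
 [554.54266818 151.68411577]
 [526.73064053 177.74401276]]
v1 [0.6309168  0.15241627 0.1       ]
v2 [0.65518234 0.04086474 0.1       ]
c1 [0.38848693 0.19158475 0.055     ]
c2 [0.43024989 0.0739406  0.055     ]
c3 [ 0.45315174 -0.03996357  0.055     ]
```

```bash
python3 - <<'E'
from rig import robot
from h import *
c=robot.camera("top"); s=robot.camera("side")
o=robot.get_obs(); print(proj(c,o["position"]),proj(s,o["position"]))
for z in(.05,.1,.15,.2,.25): 
    P=onplane(c,[[66,112],[50,400]],z); print(z,P.round(3)[:,:2].tolist(),proj(s,P).round().tolist())
E
```

```text
[[-43.22553699 400.87474781]] [[ 45.55604089 115.91217667]]
0.05 [[0.744, 0.526], [0.117, 0.525]] [[272.0, 148.0], [46.0, 194.0]]
0.1 [[0.723, 0.496], [0.134, 0.495]] [[270.0, 136.0], [48.0, 178.0]]
0.15 [[0.702, 0.466], [0.151, 0.465]] [[267.0, 123.0], [50.0, 162.0]]
0.2 [[0.681, 0.436], [0.168, 0.435]] [[264.0, 109.0], [53.0, 144.0]]
0.25 [[0.66, 0.406], [0.185, 0.405]] [[260.0, 93.0], [56.0, 124.0]]
```

```bash
cat >> h.py <<'E'
def rel(o,pos,yaw):
    "shift mm & rotvec deg in tool axes to reach pos(mm), tool down, tool y at world yaw deg"
    Rc=R.from_quat(o["tool_rot"]); a=np.radians(yaw)
    y=np.array([np.cos(a),np.sin(a),0]); z=np.array([0,0,-1.]); x=np.cross(y,z)
    Rt=R.from_matrix(np.c_[x,y,z])
    return Rc.inv().apply(np.array(pos)-o["position"]*1000).round(1), np.degrees((Rc.inv()*Rt).as_rotvec()).round(1)
def st(o):
    y=R.from_quat(o["tool_rot"]).as_matrix()[:,1]
    print("t",round(o["time"],2),"p",(o["position"]*1000).round(1),"yaw",np.degrees(np.arctan2(y[1],y[0])).round(1),"F",o["ft_force"].round(1),"M",o["moment"].round(2),"w",round(o["grip_width"],4),"q",o["q"].round(2))
E
python3 - <<'E'
from rig import robot
from h import *
o=robot.get_obs(); st(o); print(rel(o,[554,178,222],42), rel(o,[554,178,150],42))
E
```

```text
t 0.5 p [158.1 604.6 222.5] yaw 75.3 F [-0.4 -0.5  0.4] M [ 0.05 -0.03  0.06] w 0.0872 q [ 1.14  0.53  1.43  0.    1.18 -0.18]
(array([-491. , -312.6,    0.5]), array([-0. ,  0. , 33.3])) (array([-491. , -312.6,   72.5]), array([-0. ,  0. , 33.3]))
```

>>> {"method": "carry_out", "body": {
  "series": [
    [-15, -10, -8, 0, 0, 0, 1],
    [-50, -32, -10, 0, 0, 4, 1],
    [-100, -64, -10, 0, 0, 8, 0.5],
    [-150, -96, -10, 0, 0, 12, 0],
    [-205, -130, -10, 0, 0, 16, -0.5],
    [-260, -165, -10, 0, 0, 20, -1],
    [-315, -200, -10, 0, 0, 24, -1],
    [-360, -230, -10, 0, 0, 28, -1]
  ],
  "force": 10
}}

```text
time: 1.5
position: [0.4498, 0.2884, 0.2334]
tool_rot: [0.365, 0.931, 0.0, 0.001]
ft_force: [1.4, 0.9, -0.2]
grip_width: 0.0352
```

```bash
python3 - <<'E'
from rig import robot
from h import *
o=robot.get_obs(); st(o); print(rel(o,[554,178,222],42), rel(o,[554,178,150],42))
E
```

```text
t 1.5 p [449.8 288.4 233.4] yaw 47.2 F [ 1.4  0.9 -0.2] M [ 0.02 -0.02 -0.01] w 0.0352 q [ 0.36  0.39  1.65 -0.    1.1  -0.46]
(array([-151.5,  -10.1,   11.6]), array([0.1, 0.1, 5.2])) (array([-151.4,  -10.2,   83.6]), array([0.1, 0.1, 5.2]))
```

>>> {"method": "carry_out", "body": {
  "series": [
    [-40, -3, 5, 0, 0, 2, -1],
    [-80, -6, 15, 0, 0, 4, -1],
    [-120, -8, 40, 0, 0, 5.2, -1],
    [-151.5, -10, 70, 0, 0, 5.2, -1],
    [-151.5, -10, 84, 0, 0, 5.2, -1],
    [-151.5, -10, 84, 0, 0, 5.2, -1],
    [-151.5, -10, 84, 0, 0, 5.2, -1],
    [-151.5, -10, 84, 0, 0, 5.2, -1]
  ]
}}

```text
time: 2.5
position: [0.5543, 0.179, 0.1508]
tool_rot: [0.406, 0.914, 0.001, 0.002]
ft_force: [-0.3, -0.1, 0.2]
grip_width: 0.0005
```

```bash
python3 - <<'E'
from rig import robot
from h import *
for n in("top","side"):
    c=robot.camera(n); im=c["pixels"][:,:,::-1]
    im=im[120:245,170:355] if n=="top" else im[100:270,190:390]
    cv2.imwrite(f"pics/{n}1.png",cv2.resize(im,None,fx=3,fy=3,interpolation=cv2.INTER_CUBIC))
    o=robot.get_obs();print(n,proj(c,o["position"]))
st(o); print(rel(o,[554,178,115],42))
E
```

```text
top [[205.29326004 182.3362075 ]]
side [[260.44448829 170.36226691]]
t 2.6 p [554.3 178.8 150.5] yaw 42.0 F [ 0.9 -0.   0.3] M [-0.1  -0.01 -0.  ] w 0.0005 q [ 0.12  0.56  1.61 -0.    0.96 -0.61]
(array([-0.3, -0.8, 35.5]), array([0.1, 0.1, 0. ]))
```

View pics/side1.png

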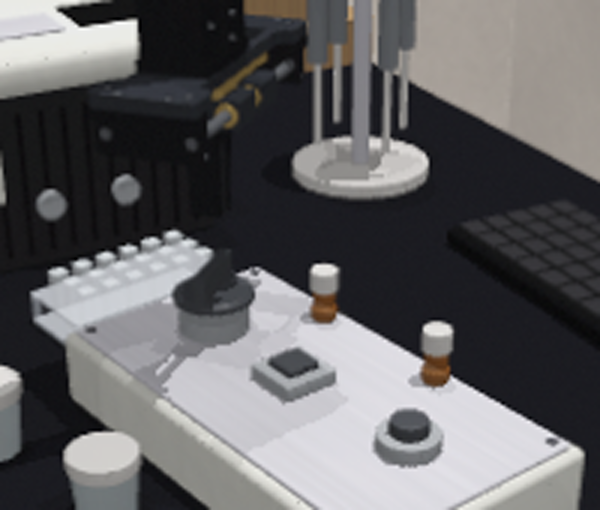

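View pics/top1.png

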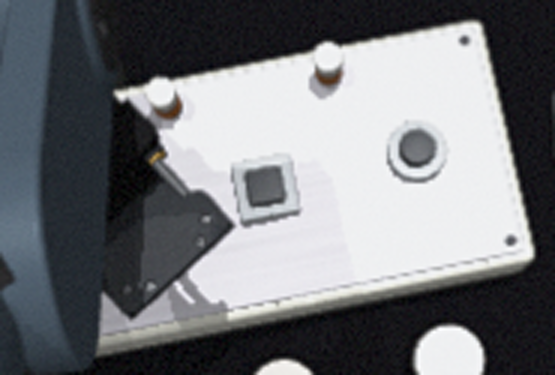

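The fingers, closed, are above the head at side crop (205,210) and clear of everything. I press in small steps.

>>> {"method": "carry_out", "body": {
  "series": [
    [0, -0.8, 15, 0, 0, 0, -1],
    [0, -0.8, 30, 0, 0, 0, -1],
    [0, -0.8, 36, 0, 0, 0, -1],
    [0, -0.8, 36, 0, 0, 0, -1]
  ]
}}

```text
time: 3.1
position: [0.5534, 0.1782, 0.1136]
tool_rot: [0.406, 0.914, 0.0, 0.001]
ft_force: [-0.0, 0.3, -0.6]
grip_width: 0.0008
```

>>> {"method": "carry_out", "body": {
  "series": [
    [0, 0, 1, 0, 0, 0, -1],
    [0, 0, 1.5, 0, 0, 0, -1]
  ]
}}

```text
time: 3.35
position: [0.5538, 0.1782, 0.1124]
tool_rot: [0.406, 0.914, 0.001, 0.001]
ft_force: [-0.2, -0.3, 3.1]
grip_width: 0.0005
```

>>> {"method": "carry_out", "body": {
  "series": [
    [0, 0, 1, 0, 0, 0, -1],
    [0, 0, 1.5, 0, 0, 0, -1]
  ]
}}

```text
time: 3.6
position: [0.5539, 0.1782, 0.1121]
tool_rot: [0.406, 0.914, 0.001, 0.001]
ft_force: [-1.1, 0.3, 6.5]
grip_width: 0.0003
```

>>> {"method": "carry_out", "body": {
  "series": [
    [0, 0, 2, 0, 0, 0, -1],
    [0, 0, 3, 0, 0, 0, -1]
  ]
}}

```text
time: 3.85
position: [0.5538, 0.1782, 0.1097]
tool_rot: [0.406, 0.914, 0.001, 0.001]
ft_force: [0.1, -0.7, 0.3]
grip_width: 0.0003
```

>>> {"method": "carry_out", "body": {
  "series": [
    [0, 0, 2, 0, 0, 0, -1],
    [0, 0, 3, 0, 0, 0, -1]
  ]
}}

```text
time: 4.1
position: [0.5538, 0.1782, 0.1064]
tool_rot: [0.406, 0.914, 0.001, 0.001]
ft_force: [-0.2, -0.4, 3.3]
grip_width: 0.0006
```

>>> {"method": "carry_out", "body": {
  "series": [
    [0, 0, 2, 0, 0, 0, -1],
    [0, 0, 3, 0, 0, 0, -1],
    [0, 0, 3, 0, 0, 0, -1]
  ]
}}

```text
time: 4.47
position: [0.5543, 0.1783, 0.1061]
tool_rot: [0.406, 0.914, 0.001, 0.002]
ft_force: [-4.0, -0.4, 17.5]
grip_width: 0.0003
```

Hard stop reached at 17 N with 6.2 mm of travel, which matches latched. I lift off and move beside the rib's far-left end.

>>> {"method": "carry_out", "body": {
  "series": [
    [0, 0, -5, 0, 0, 0, -1],
    [0, 0, -20, 0, 0, 0, -1],
    [10, 10, -20, 0, 0, 0, -1],
    [20, 20, -20, 0, 0, 0, -1],
    [20, 20, -20, 0, 0, 0, -1]
  ]
}}

```text
time: 5.1
position: [0.5553, 0.208, 0.1255]
tool_rot: [0.405, 0.914, 0.001, 0.002]
ft_force: [-0.2, -0.9, 0.3]
grip_width: 0.0007
```

```bash
python3 - <<'E'
from rig import robot
from h import *
c=robot.camera("side"); im=c["pixels"][:,:,::-1]
cv2.imwrite(f"pics/side2.png",cv2.resize(np.clip(im[165:230,230:310]*1.6,0,255).astype(np.uint8),None,fx=8,fy=8,interpolation=cv2.INTER_CUBIC))
o=robot.get_obs();st(o)
u=np.array([np.cos(np.radians(42)),np.sin(np.radians(42)),0]);xt=np.array([-u[1],u[0],0])
print(rel(o,np.array([554,178,97])+20*u+19*xt,42))
E
```

```text
t 5.15 p [555.2 207.4 125.5] yaw 42.2 F [ 0.6 -1.3  0.1] M [-0.11 -0.03  0.03] w 0.0003 q [ 0.17  0.61  1.61 -0.    0.92 -0.57]
(array([-2. , -0.6, 28.5]), array([0.2, 0.2, 0.2]))
```

View pics/side2.png

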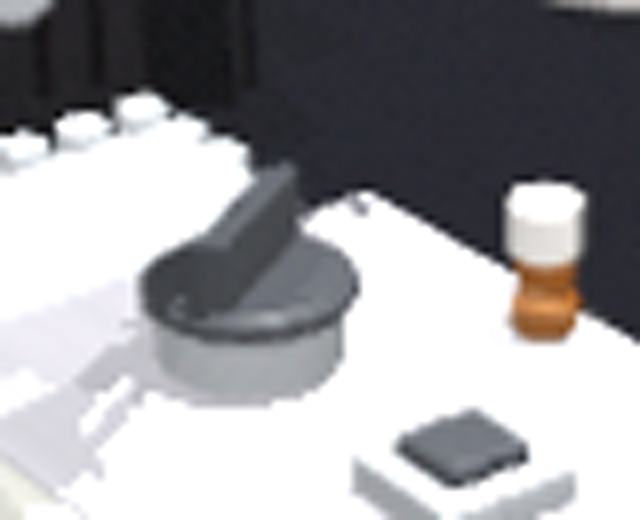

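The head sits lower on its collar (disc at about (250,285) in the crop), so it is latched. I descend beside the rib to tip z ≈ 97 mm.

>>> {"method": "carry_out", "body": {
  "series": [
    [0, -0.6, 10, 0, 0, 0, -1],
    [0, -0.6, 20, 0, 0, 0, -1],
    [0, -0.6, 28.5, 0, 0, 0, -1],
    [0, -0.6, 28.5, 0, 0, 0, -1]
  ]
}}

```text
time: 5.65
position: [0.5541, 0.2066, 0.0958]
tool_rot: [0.406, 0.914, 0.0, 0.001]
ft_force: [0.0, 1.0, 0.4]
grip_width: 0.0003
```

>>> {"method": "carry_out", "body": {
  "series": [
    [-3, 0, 0, 0, 0, 0, -1],
    [-5, 0, 0, 0, 0, 0, -1],
    [-6, 0, 0, 0, 0, 0, -1]
  ]
}}

```text
time: 6.02
position: [0.5578, 0.2028, 0.0959]
tool_rot: [0.406, 0.914, 0.001, 0.0]
ft_force: [-0.8, 3.9, -0.7]
grip_width: 0.0006
```

```bash
python3 - <<'E'
from rig import robot
from h import *
o=robot.get_obs();st(o)
Rc=R.from_quat(o["tool_rot"]); print(Rc.inv().apply(o["position"]*1000-[554,178,97]), Rc.inv().apply(o["ft_force"]))
E
```

```text
t 6.03 p [557.8 202.8  95.9] yaw 42.1 F [-0.8  3.9 -0.7] M [ 0.68  0.29 -0.04] w 0.0006 q [ 0.16  0.65  1.62  0.    0.87 -0.58]
[15.90878007 19.42604576  1.15461858] [3.44291034 2.07534758 0.75180511]
```

>>> {"method": "carry_out", "body": {
  "series": [
    [-3.8, 1.1, 0, 0, 0, 5, -1],
    [-5.6, 2.1, 0, 0, 0, 10, -1],
    [-7.6, 2.9, 0, 0, 0, 15, -1],
    [-9.5, 3.6, 0, 0, 0, 20, -1]
  ]
}}

```text
time: 6.52
position: [0.566, 0.2002, 0.097]
tool_rot: [0.56, 0.828, 0.002, -0.001]
ft_force: [-3.0, 7.4, 5.1]
grip_width: 0.0004
```

```bash
python3 - <<'E'
from rig import robot
from h import *
o=robot.get_obs();st(o)
Rc=R.from_quat(o["tool_rot"]); print(Rc.inv().apply(o["position"]*1000-[554,178,97]), Rc.inv().apply(o["ft_force"]))
c=robot.camera("side"); im=c["pixels"][:,:,::-1]
cv2.imwrite(f"pics/side3.png",cv2.resize(np.clip(im[165:230,230:310]*1.6,0,255).astype(np.uint8),None,fx=8,fy=8,interpolation=cv2.INTER_CUBIC))
E
```

```text
t 6.53 p [566.  200.2  97. ] yaw 21.9 F [-3.   7.4  5.1] M [ 1.01  0.56 -0.07] w 0.0004 q [ 0.15  0.66  1.6   0.01  0.88 -0.23]
[16.08768772 19.43078535  0.09142615] [ 7.99264061 -0.04305865 -5.07818696]
```

View pics/side3.png

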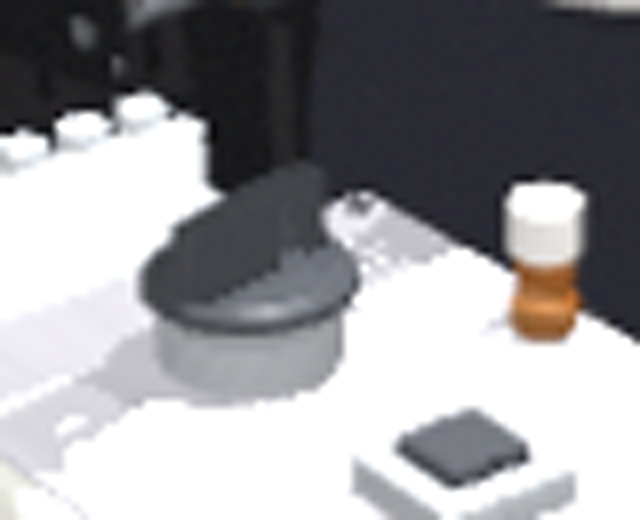

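The rib has turned about 20° with the tool. I continue another 22°.

>>> {"method": "carry_out", "body": {
  "series": [
    [-3.8, 1.1, 0, 0, 0, 5, -1],
    [-5.6, 2.1, 0, 0, 0, 10, -1],
    [-7.6, 2.9, 0, 0, 0, 15, -1],
    [-9.5, 3.6, 0, 0, 0, 20, -1],
    [-10.3, 3.9, 0, 0, 0, 22, -1]
  ]
}}

```text
time: 7.2
position: [0.5742, 0.1936, 0.098]
tool_rot: [0.71, 0.705, 0.003, -0.002]
ft_force: [-1.6, 6.3, 2.7]
grip_width: 0.0006
```

```bash
python3 - <<'E'
from rig import robot
from h import *
o=robot.get_obs();st(o)
Rc=R.from_quat(o["tool_rot"]); print(Rc.inv().apply(o["position"]*1000-[554,178,97]), Rc.inv().apply(o["ft_force"]))
c=robot.camera("side"); im=c["pixels"][:,:,::-1]
cv2.imwrite(f"pics/side4.png",cv2.resize(np.clip(im[165:230,230:310]*1.6,0,255).astype(np.uint8),None,fx=8,fy=8,interpolation=cv2.INTER_CUBIC))
E
```

```text
t 7.2 p [574.2 193.6  98. ] yaw -0.4 F [-1.6  6.3  2.7] M [ 0.97  0.29 -0.09] w 0.0006 q [0.14 0.66 1.59 0.01 0.89 0.14]
[15.75520064 20.11007064 -0.8504234 ] [ 6.29486257 -1.60858539 -2.65234196]
```

View pics/side4.png

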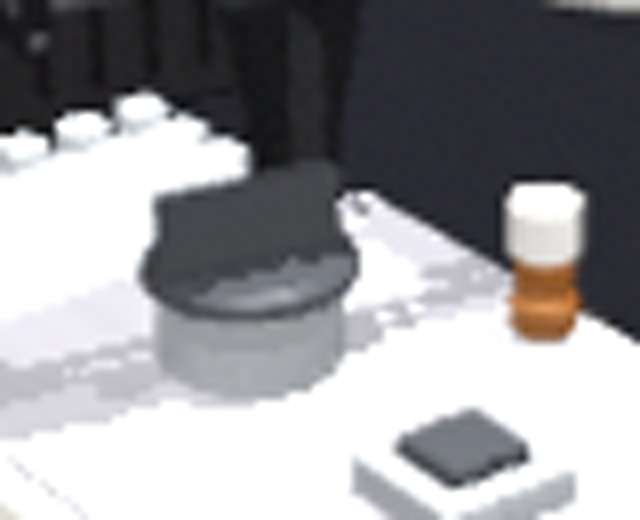

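The head is turned by about 0.74 rad and visibly raised. I withdraw sideways and then lift.

>>> {"method": "carry_out", "body": {
  "series": [
    [5, 0, 0, 0, 0, 0, -1],
    [12, 0, 0, 0, 0, 0, -1],
    [25, 0, 0, 0, 0, 0, -1],
    [32, 0, -10, 0, 0, 0, -1],
    [32, 0, -50, 0, 0, 0, -1],
    [32, 0, -80, 0, 0, 0, -1],
    [32, 0, -80, 0, 0, 0, -1]
  ]
}}

```text
time: 8.12
position: [0.5764, 0.2258, 0.1815]
tool_rot: [0.71, 0.704, 0.006, 0.0]
ft_force: [-0.7, -0.3, 0.4]
grip_width: 0.0007
```

```bash
python3 - <<'E'
from rig import robot
from h import *
o=robot.get_obs();st(o)
c=robot.camera("side"); im=c["pixels"][:,:,::-1]
cv2.imwrite(f"pics/side5.png",cv2.resize(np.clip(im[165:230,230:310]*1.6,0,255).astype(np.uint8),None,fx=8,fy=8,interpolation=cv2.INTER_CUBIC))
print(rel(o,[595,-18.5,o["position"][2]*1000],0))
E
```

```text
t 8.12 p [576.4 225.8 181.5] yaw -0.4 F [-0.7 -0.3  0.4] M [-0.12 -0.01  0.02] w 0.0007 q [0.19 0.56 1.5  0.01 1.07 0.19]
(array([-244.2,   20.4,   -1.9]), array([ 0.5, -0.5, -0.4]))
```

View pics/side5.png

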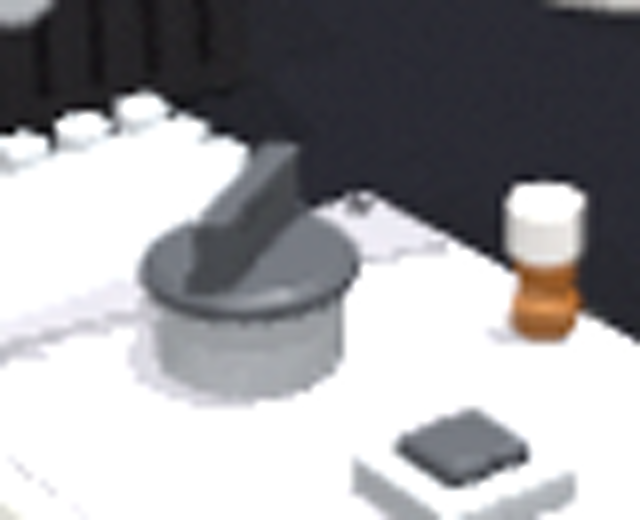

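The head is up at (250,255), about 25 px higher in this crop than when latched, and back at rest. Now the reset.

>>> {"method": "carry_out", "body": {
  "series": [
    [-30, 3, -2, 0, 0, 0, -1],
    [-70, 6, -2, 0, 0, 0, -1],
    [-115, 10, -2, 0, 0, 0, -1],
    [-160, 14, -2, 0, 0, 0, -1],
    [-205, 18, -2, 0.5, -0.5, 0, -1],
    [-235, 20.4, -2, 0.5, -0.5, 0, -1],
    [-244, 20.4, -2, 0.5, -0.5, 0, -1],
    [-244, 20.4, -2, 0.5, -0.5, 0, -1]
  ]
}}

```text
time: 9.18
position: [0.5928, -0.0184, 0.1789]
tool_rot: [0.71, 0.704, -0.002, -0.002]
ft_force: [0.1, -0.1, 0.4]
grip_width: 0.0005
```

```bash
python3 - <<'E'
from rig import robot
from h import *
o=robot.get_obs();st(o)
print(rel(o,[595,-18.5,88],0))
E
```

```text
t 9.18 p [592.8 -18.4 178.9] yaw -0.5 F [ 0.1 -0.1  0.4] M [-0.09  0.    0.  ] w 0.0005 q [-0.22  0.54  1.55 -0.    1.05 -0.21]
(array([-0.1,  2.7, 90.9]), array([-0.3,  0. , -0.5]))
```

>>> {"method": "carry_out", "body": {
  "series": [
    [0, 2.5, 25, 0, 0, 0, -1],
    [0, 2.5, 55, 0, 0, 0, -1],
    [0, 2.5, 80, 0, 0, 0, -1],
    [0, 2.5, 92, 0, 0, 0, -1],
    [0, 2.5, 92, 0, 0, 0, -1]
  ]
}}

```text
time: 9.8
position: [0.5941, -0.0173, 0.0861]
tool_rot: [0.71, 0.705, -0.003, -0.003]
ft_force: [-0.1, 0.0, 0.4]
grip_width: 0.0008
```

```bash
python3 - <<'E'
from rig import robot
from h import *
c=robot.camera("side"); im=c["pixels"][:,:,::-1]
cv2.imwrite(f"pics/side6.png",cv2.resize(np.clip(im[195:270,280:380]*1.6,0,255).astype(np.uint8),None,fx=7,fy=7,interpolation=cv2.INTER_CUBIC))
o=robot.get_obs();st(o)
E
```

```text
t 9.85 p [594.9 -17.7  87. ] yaw -0.4 F [-0.2  0.4  0.1] M [-0.12  0.05 -0.03] w 0.0005 q [-0.22  0.67  1.61 -0.    0.86 -0.21]
```

View pics/side6.png

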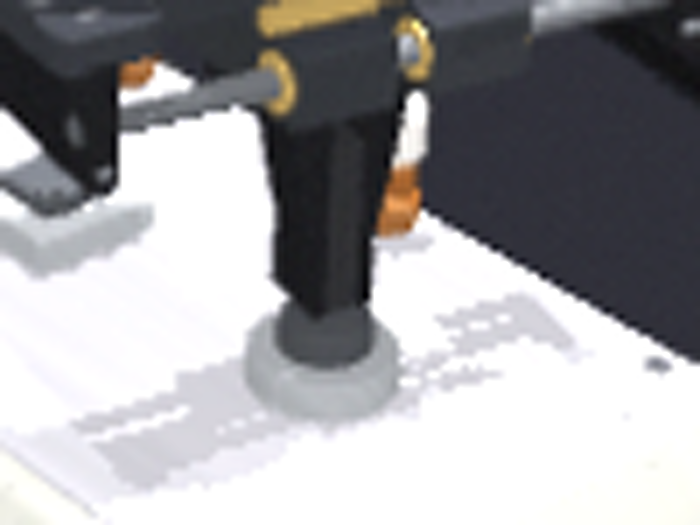

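The tip is over the reset button at (325,315) in the crop, vial_2 is well behind, and the gripper body is clear above. I press.

>>> {"method": "carry_out", "body": {
  "series": [
    [0, 0, 3, 0, 0, 0, -1],
    [0, 0, 6, 0, 0, 0, -1],
    [0, 0, 9, 0, 0, 0, -1],
    [0, 0, 11, 0, 0, 0, -1],
    [0, 0, 11, 0, 0, 0, -1]
  ]
}}

```text
time: 10.48
position: [0.5956, -0.0177, 0.0766]
tool_rot: [0.71, 0.704, -0.001, -0.002]
ft_force: [1.6, 1.6, 4.9]
grip_width: 0.0005
```

>>> {"method": "carry_out", "body": {
  "series": [
    [0, 0, 2, 0, 0, 0, -1],
    [0, 0, 3, 0, 0, 0, -1],
    [0, 0, 3, 0, 0, 0, -1]
  ]
}}

```text
time: 10.85
position: [0.5957, -0.0177, 0.0761]
tool_rot: [0.71, 0.704, -0.001, -0.001]
ft_force: [-4.2, 1.3, 18.8]
grip_width: 0.0004
```

Bottomed out: z = 76.1 mm at 18.8 N. I release and retreat.

>>> {"method": "carry_out", "body": {
  "series": [
    [0, 0, -4, 0, 0, 0, -1],
    [0, 0, -12, 0, 0, 0, -1],
    [0, 0, -45, 0, 0, 0, -1],
    [0, 0, -90, 0, 0, 0, -1],
    [0, -40, -120, 0, 0, 0, -1],
    [0, -90, -130, 0, 0, 0, -1],
    [0, -130, -130, 0, 0, 0, -1],
    [0, -130, -130, 0, 0, 0, -1]
  ]
}}

```text
time: 11.85
position: [0.4619, -0.016, 0.2062]
tool_rot: [0.71, 0.704, -0.003, -0.003]
ft_force: [1.0, -0.0, -0.6]
grip_width: 0.0006
```

```bash
python3 - <<'E'
from rig import robot
from h import *
st(robot.get_obs())
a=np.load("c0.npz")
for n in("top","side"):
    c=robot.camera(n); im=c["pixels"][:,:,::-1].copy()
    cv2.imwrite(f"pics/{n}7.png",im)
    d=(cv2.absdiff(im,a[n]).max(2)>50).astype(np.uint8)*255
    cv2.imwrite(f"pics/{n}7d.png",np.hstack([cv2.resize(im,(400,300)),cv2.cvtColor(cv2.resize(d,(400,300)),cv2.COLOR_GRAY2BGR)]))
c=robot.camera("side"); im=c["pixels"][:,:,::-1]
cv2.imwrite(f"pics/side7z.png",cv2.resize(np.clip(np.hstack([im[170:265,230:350],a["side"][170:265,230:350]])*1.4,0,255).astype(np.uint8),None,fx=3.3,fy=3.3,interpolation=cv2.INTER_CUBIC))
E
```

```text
t 11.85 p [461.9 -16.  206.2] yaw -0.5 F [ 1.  -0.  -0.6] M [-0.09  0.01 -0.04] w 0.0006 q [-0.28  0.34  1.84 -0.    0.97 -0.27]
```

View pics/top7d.png

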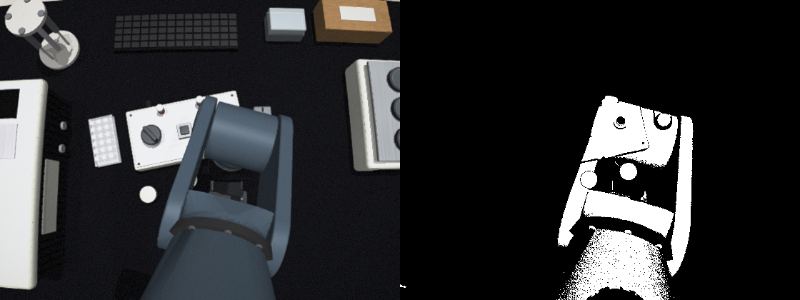

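View pics/side7d.png

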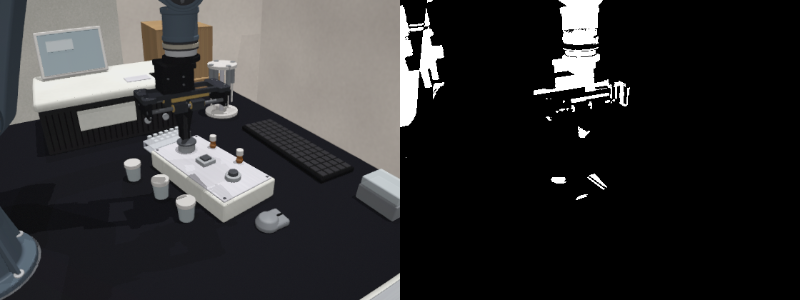

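View pics/side7z.png

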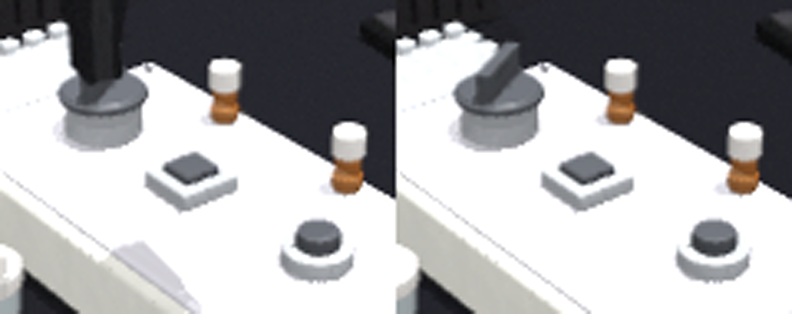

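The mushroom head (103,90), reset (318,237), square, vials, cups, rack and mouse all match the start picture. Only the arm and its shadow differ, and the fingers hang free at z = 0.206. I hand in.

```bash
python3 -c "
from rig import robot
print(robot.hand_in())"
```

```text
the job is handed in; nothing more can be done
None
```

The stop-button check is done in the order asked, and I handed it in at about 12 s of robot time, against the 51 s limit. The hand-in gave no verdict.

- **Stop pressed:** I pushed the mushroom head down with the closed fingertips. It travelled 6.2 mm to the hard stop, with a last reading of 17.5 N against the 38 N limit. The side picture showed it sitting lower and latched.
- **Twist:** I pushed sideways on one rib end, about 8 N at most, through about 42° (0.74 rad) clockwise. After I let go, the picture showed the head sprung up and turned back to rest.
- **Reset pressed:** The fingertip stopped at z = 76.1 mm at 18.8 N, which matches the full 6 mm of travel. The picture after release shows the button back up.

**Last checks:** Compared with the starting pictures, only the arm and its shadows differ in the side view, which shows the controls, vials, cups and mouse. In the last side picture the fingers covered part of the rib. The arm hid part of the console from the top camera. The arm was free in the air at z = 206 mm.

No check failed. The one small disagreement was in the rib's position: the two cameras differed by about 2 mm and 3°, and contact with its side came about 1.4 mm sooner than I had computed. Neither mattered for the job.

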